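Sort out three swapped seasonings

ROBOT

A 6-joint arm with a two-finger parallel gripper is mounted at the origin on a cart in front of the work surface, level with it; the furniture and walls round the work are solid. World frame = base frame: x ahead of the robot, y to its left, z up, the work surface at z = 0. Lengths are in m, angles in degrees, forces in N, time in s.
With the tool pointing down it reaches from about 0.3 to 0.775 m from the base axis. Payload 14.6 kg.
Tool frame: the origin (TCP) lies on the mounting face of the last link; the fingertips stand 173 mm ahead of it and the grasp point (between the pads) lies 155 mm ahead of it (env.tip_extent is the distance from the TCP to the fingertips, in m); z points along the fingers, y is the line along which they close (so a half turn about z gives the same grasp; the last joint's range is limited). The gripper opens to 85 mm and grips with 20 to 120 N. Pads are 22 mm wide; open, the fingers measure 114 mm over their backs; the gripper's body (76 mm by 85 mm) begins 54 mm behind the grasp point. The pads swing forward as they close: fully open they stand 13 mm farther back than shut.
Start: joints at [-71.654, 17.183, 87.147, -0, 75.671, -3.816], TCP at [0.207, -0.509, 0.405] pointing down, gripper open.
Joint ranges: [-173.82, 173.82], [-45.26, 126.66], [13.44, 144.39], [-59.66, 239.66], [0, 175.72], [-146.38, 146.38]. Speed limits (degrees/s): [127.2, 127.2, 147.25, 180, 180, 180].

INTERFACE

Orientations are given as a 3x3 rotation matrix whose columns are the frame's x, y, z axes.
In Python, from bench import env gives the robot as it stands.
- The arm moves only by the tool advance, called as name(argument=value, ...) on one line, values as JSON. Schema: {"type":"object","properties":{"deltas":{"type":"string"},"clamp_n":{"type":"number"},"only":{"type":"string"},"quiet":{"type":"boolean"},"lines":{"type":"string"}},"required":["deltas"],"additionalProperties":false}. deltas is a string of 1 to 12 rows, parted by a bar, with the numbers parted by commas; each row has 7 numbers: dx, dy, dz in fractions of the full range, 1 being 0.4 m, then a rotation vector rx, ry, rz in parts of the range, where 1.0 means 180 degrees, then the finger opening in m; each row is the pose to reach, as a shift and turn from the pose commanded when the call began, along the tool's axes at that moment; what a row does not reach only later rows make up. A row lasts 1/12 s, in which the tool goes at most 0.0417 m and 7.16 degrees, less where a joint would pass 70% of its speed; a pose out of reach is approached as far as the arm can. The fingers move at their own pace and stop on an object; clamp_n is the grip in N (left out, the last holds). Time passes only in rows, so rows that do not move let the fingers close. The tool returns the time, the measured TCP pose, the force, the opening and the grip force at its end. only (a regular expression) keeps the lines of the reply that match it, lines (a string "A,B") keeps lines A to B, and quiet returns only ok. Shift and turn numbers lie between -1 and 1, and a call with a number outside is refused. Input that does not fit is refused with a message, and nothing moves.
- env.state(): the state, without advancing time (a new reading comes with each control period).
- env.camera(name): name is "side" or "top" or "wrist"; returns a dict with "image" (400x640x3 uint8, red, green, blue), "fx", "fy", "cx", "cy" (pixels), "rvec" (rotation vector, rad) and "tvec" (3), from world to camera coordinates, as OpenCV has them. Camera axes: x right, y down, z forward; pixel columns grow to the right and rows downward; lengths in m; the calibration is good to about 2 mm. A picture is of the moment at which its call begins. There is no depth.
- env.sign_off(): hands the job in; it is judged then, once.
The state is a dict: "clock": time; "qpos": joint angles; "joint_velocities": joint speeds; "tau": joint torques, N m; "ee_pos": TCP position; "orientation": TCP orientation; "force": force on the tool from outside, world axes, zero at the start; "torque": the same for the moment, N m; "grip_width": finger opening in m; "gripper_force": force on a finger pad.
Only numpy, scipy, OpenCV 4.12 (cv2) and the standard library are available. Lean on these libraries where they do the work, as an engineer would, in place of code of your own. Each camera call takes 0.05 s, during which the arm holds its last target. There are 200 camera calls.

TASK

The pepper mill, the salt shaker and the green-capped spice jar have been put back on one another's cork mats: swap them round so that the pepper mill stands on the square mat, the salt shaker on the round one and the spice jar on the oblong one, each upright and in the middle of its mat. The iron trivet is free for parking one of them meanwhile. Set things down rather than drop them, tip nothing over, and leave the jam jar, the flat tin and the butter where they are.

Things in the scene. Friction and masses are not known exactly. Their poses are not given: they have to be found in the camera images.
- pepper_mill: brown wooden pepper mill, the tallest of the three seasonings: 170 mm tall, 58 mm thick at the foot; round head 49 mm thick from 123 to 159 mm above the foot (a good place to grip), small metal knob on top. One rigid piece here, 0.13 to 0.25 kg. Origin at the centre of its underside, z up. At the start it stands on the wrong mat, near the middle.
- salt_shaker: grey and clear salt shaker, the smallest of the three seasonings: 90 mm tall, round body 44 mm thick up to 66 mm, narrower domed top 34 mm thick. Grip the body about 55 mm above the foot. 0.07 to 0.14 kg. Origin at the centre of its underside, z up. At the start it stands on the wrong mat, near the middle.
- spice_jar: glass spice jar with a broad green screw cap (cap fixed): 106 mm tall, round, 46 mm thick. Grip it about 75 mm above the foot. 0.08 to 0.15 kg. Origin at the centre of its underside, z up. At the start it stands on the wrong mat, near the middle.
- round_mat: round cork mat, 105 mm across, 8 mm thick, fixed to the worktop. Origin at the centre of its underside, z up; its top is 8 mm above the origin. Home of the salt shaker.
- square_mat: square cork mat, 100 x 100 mm, 8 mm thick, fixed to the worktop. Origin at the centre of its underside, z up; its top is 8 mm above the origin. Home of the pepper mill.
- oblong_mat: oblong cork mat, 75 mm (its x) by 135 mm (its y), 8 mm thick, fixed to the worktop. Origin at the centre of its underside, z up; its top is 8 mm above the origin. Home of the spice jar.
- trivet: hexagonal flat dark iron trivet, 132 mm across its corners, 8 mm thick, fixed to the worktop, empty at the start: a free spot to park one thing. Origin at the centre of its underside, z up; its top is 8 mm above the origin.
- jam_jar: jam jar with a yellow lid, 71 mm thick, 110 mm tall, loose on the worktop among the mats; to be left alone. Origin at the centre of its underside.
- tuna_tin: flat round food tin, 87 mm across, 40 mm tall, loose on the worktop among the mats; to be left alone. Origin at the centre of its underside.
- butter: packet of butter, 73 (its x) x 102 (its y) x 37 mm tall, loose on the worktop among the mats; to be left alone. Origin at the centre of its underside.

How it is judged (in metres and radians):
At the end, for the whole second after the job is handed in: The pepper mill stands on the square mat, the salt shaker on the round mat and the spice jar on the oblong mat, each upright (within 0.1 rad), its foot on the mat and its centre within 15 mm of the mat's centre, at rest; the jam jar, the tin and the butter are within 20 mm of where they stood (horizontal distance between pepper_mill and square_mat below 0.015 m and angle between each of pepper_mill, salt_shaker, spice_jar's own z axis and vertical below 0.1 rad and z of pepper_mill in the frame of square_mat between 0.004 and 0.012 m and linear speed of each of pepper_mill, salt_shaker, spice_jar below 0.02 m/s and horizontal distance between salt_shaker and round_mat below 0.015 m and z of salt_shaker in the frame of round_mat between 0.004 and 0.012 m and horizontal distance between spice_jar and oblong_mat below 0.015 m and z of spice_jar in the frame of oblong_mat between 0.004 and 0.012 m and distance of each of jam_jar, tuna_tin, butter from where it was at the start of the episode below 0.02 m); the robot touches nothing.
It fails at once if one of the three seasonings is tipped over (angle between any of pepper_mill, salt_shaker, spice_jar's own z axis and vertical above 0.6 rad).
It fails at once if one of the three seasonings is dropped (falls freely more than about 25 mm) ((linear speed of pepper_mill above 0.7 m/s and contact force between pepper_mill and the fingers below 0.05 N) or (linear speed of salt_shaker above 0.7 m/s and contact force between salt_shaker and the fingers below 0.05 N) or (linear speed of spice_jar above 0.7 m/s and contact force between spice_jar and the fingers below 0.05 N)).
It fails at once if the jam jar, the flat tin or the butter is pushed out of its place (more than 20 mm) (distance of any of jam_jar, tuna_tin, butter from where it was at the start of the episode above 0.02 m).
It also fails if it takes over 99 s, if anything falls off the work surface, if the arm or the gripper's body presses on something with over 40 N, if the wrist force passes 120 N, or if a joint passes its speed limit or range.

## Working session

There is one attempt and no reset: what is moved stays moved. The work goes in short steps, Python scripts to look and compute and a tool call to move; the robot and the scene stay as the last step left them, time stands still between calls to the robot, and variables do not carry over. Pictures are saved under pics/ and viewed, at most 14 in all, crops included, and the job is handed in when it is done.

```bash
ls; mkdir -p pics; python3 - <<'E'
from bench import env
import cv2,pickle
d={}
for n in("top","side","wrist"):
    c=env.camera(n);d[n]=c;cv2.imwrite(f"pics/{n}0.png",c["image"][:,:,::-1]);print(n,c["fx"],c["cx"],c["cy"],c["rvec"],c["tvec"])
pickle.dump(d,open("cam0.pkl","wb"))
s=env.state();print(s)
E
```

```text
bench.py
pics
top 379.3069108102344 315.6584878182665 193.92201807962462 [ 2.13411341 -2.17698366  0.10519443] [0.14150298 0.52740988 0.8248485 ]
side 494.10400248110795 315.46187651497166 193.93293585452324 [ 0.17701792 -2.58779267  1.59364227] [0.51611787 0.01638982 1.09272424]
wrist 317.83758578726145 312.5738518452521 198.49524577474526 [-2.38067016  1.60053697  0.25621931] [-0.54968719 -0.04008155  0.38113061]
{'clock': 0.15, 'qpos': array([-7.16536909e+01,  1.72080508e+01,  8.71712248e+01,  8.35060339e-04,
        7.56668889e+01, -3.81482425e+00]), 'joint_velocities': array([ 0.03574293, -0.05477646, -0.04369115, -0.00788003,  0.11692187,
        0.05982516]), 'tau': array([ 2.27759228e-03, -5.43668675e+01, -3.61889505e+01,  5.80696246e-05,
        3.12611308e-03,  7.76675620e-05]), 'ee_pos': array([ 0.20746908, -0.50934949,  0.40426081]), 'orientation': array([[ 9.26128052e-01,  3.77209191e-01, -2.40206161e-04],
       [ 3.77209261e-01, -9.26127735e-01,  7.69214371e-04],
       [ 6.76931431e-05, -8.02998995e-04, -9.99999675e-01]]), 'force': array([-0.53831565,  0.06187809, -0.5284876 ]), 'torque': array([ 0.01537987, -0.04521104,  0.0022072 ]), 'gripper_force': 0.0, 'grip_width': 0.08503003562118522}
```

View pics/top0.png

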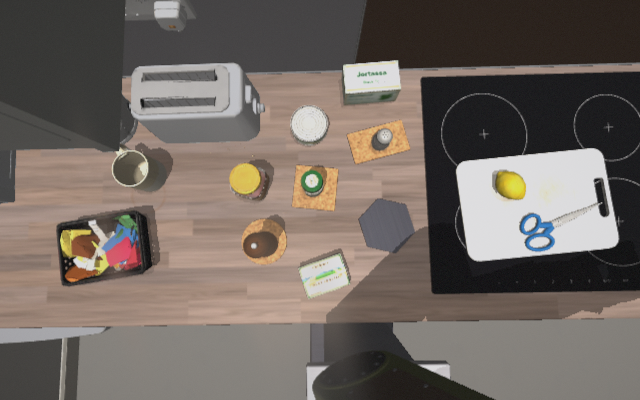

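View pics/side0.png

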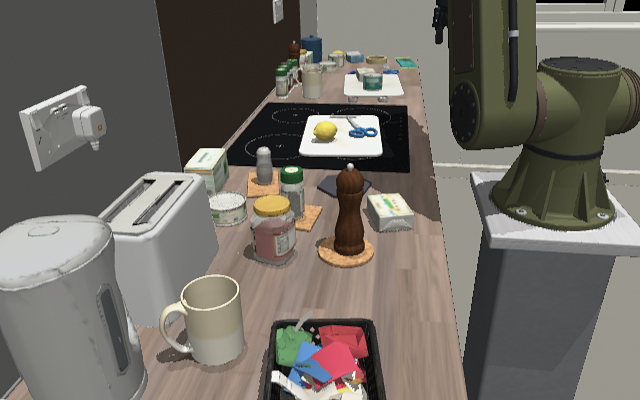

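The top view shows the pepper mill on the round mat (264,241), the spice jar on the square mat (315,188) and the salt on the oblong mat (379,142). The trivet (386,224) is empty. Jam is at (246,180), the tin at (309,125) and butter at (325,276). In the side view the mill's knob is near (350,167), the green cap at (292,173) and the salt top at (264,150).

```bash
cat >h.py <<'E'
import numpy as np,cv2,pickle
def RT(c): R=cv2.Rodrigues(np.array(c["rvec"]))[0]; return R,np.array(c["tvec"]).ravel()
def ray(c,p):
    R,t=RT(c); d=R.T@np.array([(p[0]-c["cx"])/c["fx"],(p[1]-c["cy"])/c["fy"],1]); return -R.T@t,d/np.linalg.norm(d)
def plane(c,p,z):
    o,d=ray(c,p); return o+d*(z-o[2])/d[2]
def tri(c1,p1,c2,p2):
    o1,d1=ray(c1,p1);o2,d2=ray(c2,p2)
    s=np.linalg.lstsq(np.c_[d1,-d2],o2-o1,rcond=None)[0]
    a,b=o1+s[0]*d1,o2+s[1]*d2; return (a+b)/2,np.linalg.norm(a-b)
def proj(c,P):
    R,t=RT(c); q=R@P+t; return c["fx"]*q[0]/q[2]+c["cx"],c["fy"]*q[1]/q[2]+c["cy"]
E
python3 - <<'E'
from h import *
d=pickle.load(open("cam0.pkl","rb"))
np.set_printoptions(precision=4,suppress=True)
t,s=d["top"],d["side"]
print(ray(t,(0,0))[0],ray(s,(0,0))[0])
hs=cv2.cvtColor(t["image"],cv2.COLOR_RGB2HSV)
for p in[(299,205),(355,155),(285,245),(245,215),(330,220),(262,245),(312,182)]: print(p,hs[p[1],p[0]])
m=cv2.inRange(hs,(8,120,120),(25,255,255)); m[:100]=0;m[:,:225]=0;m[:,430:]=0;m[300:]=0
n,l,st,ce=cv2.connectedComponentsWithStats(m)
for i in range(1,n):
    if st[i,4]>40: print(st[i],ce[i])
big=np.hstack([cv2.resize(t["image"][100:300,225:425],None,fx=2.0,fy=2.0,interpolation=2)[:,:,::-1],cv2.cvtColor(cv2.resize(m[100:300,225:425],None,fx=2,fy=2),8)])
cv2.imwrite("pics/m.png",big)
E
```

```text
[0.4333 0.1185 0.8814] [0.3544 1.0339 0.516 ]
(299, 205) [ 16 119 218]
(355, 155) [ 15 126 218]
(285, 245) [ 19 106 219]
(245, 215) [ 10  48 164]
(330, 220) [ 11  59 143]
(262, 245) [ 12 100 112]
(312, 182) [ 23   9 221]
[ 347  121   63   43 1137] [376.6464 142.5875]
[229 163  32  32 734] [244.5845 178.0504]
[293 165  45  46 979] [317.0051 189.0919]
[245 220  19  14 104] [254.5    226.3846]
[275 241  10  16  53] [279.5472 248.5283]
```

View pics/m.png

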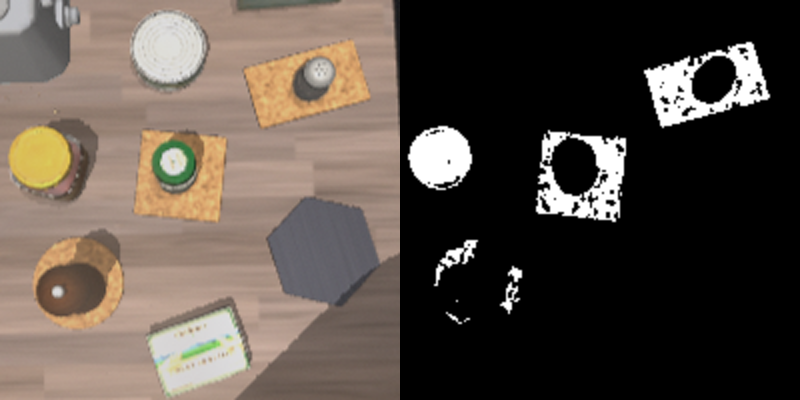

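The crop shows the three mats clearly. The knob is at about (253.5,246), the white cap disc at (312.5,180) and the salt's dome at (385,134), all full-image pixels. Next I measure the mats on the plane and triangulate the tops.

```bash
python3 - <<'E'
from h import *
d=pickle.load(open("cam0.pkl","rb"))
np.set_printoptions(precision=4,suppress=True)
t,s=d["top"],d["side"]
hs=cv2.cvtColor(t["image"],cv2.COLOR_RGB2HSV)
cork=cv2.inRange(hs,(9,85,150),(25,255,255))
def pts(m,box,z,k=30):
    x0,y0,x1,y1=box; mm=np.zeros_like(m); mm[y0:y1,x0:x1]=m[y0:y1,x0:x1]
    mm=cv2.morphologyEx(mm,cv2.MORPH_OPEN,np.ones((2,2),np.uint8))
    ys,xs=np.nonzero(mm); P=np.array([plane(t,p,z)[:2] for p in zip(xs,ys)]); return P.astype(np.float32)
P=pts(cork,(235,210,295,270),.008); print("round",cv2.minEnclosingCircle(P))
print("square",cv2.minAreaRect(pts(cork,(285,155,345,215),.008)))
r=cv2.minAreaRect(pts(cork,(342,115,415,168),.008));print("oblong",r)
print("oblong corners",cv2.boxPoints(r))
tm=cv2.inRange(hs,(100,20,30),(140,120,110))
print("trivet",cv2.minEnclosingCircle(pts(tm,(352,192,418,256),.008)))
cap=lambda im,lo,hi:cv2.inRange(cv2.cvtColor(im,cv2.COLOR_RGB2HSV),lo,hi)
for n,p,z in(("mill knob",(253.5,246),.178),("jar top",(312.5,180),.114),("salt top",(385,134),.098),("jam",(244.5,178),.11),("tin",(308.5,123.5),.04),("butter",(324,274),.037)):
    Q=plane(t,p,z);print(n,Q,"side pred",np.array(proj(s,Q)))
cv2.imwrite("pics/s1.png",cv2.resize(s["image"][130:270,230:430],None,fx=4,fy=4,interpolation=2)[:,:,::-1])
E
```

```text
round ((0.4242604076862335, 0.25027143955230713), 0.05240475758910179)
square ((0.5459709167480469, 0.13086402416229248), (0.09979221969842911, 0.10071573406457901), 82.88764190673828)
oblong ((0.6513082981109619, -0.020053043961524963), (0.07584277540445328, 0.13478204607963562), 13.76229476928711)
oblong corners [[ 0.5984  0.0364]
 [ 0.6305 -0.0945]
 [ 0.7042 -0.0765]
 [ 0.6721  0.0544]]
trivet ((0.455554723739624, -0.03754083439707756), 0.055899761617183685)
mill knob [0.4192 0.2452 0.178 ] side pred [350.7578 163.2451]
jar top [0.5495 0.1357 0.114 ] side pred [290.8684 168.6818]
salt top [ 0.6467 -0.0187  0.098 ] side pred [263.1988 146.816 ]
jam [0.5572 0.276  0.11  ] side pred [271.4313 202.2003]
tin [0.6911 0.1441 0.04  ] side pred [226.0107 199.5907]
butter [0.3528 0.116  0.037 ] side pred [387.438  202.7431]
```

View pics/s1.png

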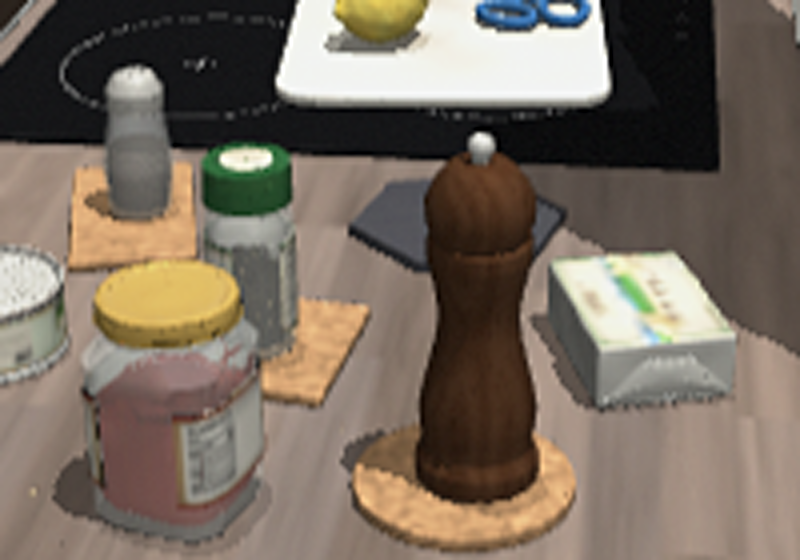

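```bash
cat >>h.py <<'E'
np.set_printoptions(precision=4,suppress=True)
def go(*targets):
    from bench import env
    s=env.state(); print("ee",s["ee_pos"],"grip",s["grip_width"],s["gripper_force"],"t",s["clock"])
    for g in targets:
        print(g,"->",s["orientation"].T@(np.array(g)-s["ee_pos"]))
E
python3 - <<'E'
from h import *
d=pickle.load(open("cam0.pkl","rb"));t,s=d["top"],d["side"]
print("trivet",plane(t,(386.9,225.3),.008), plane(t,(225+315/2,100+197/2),.008),plane(t,(225+336/2,100+305/2),.008))
for n,a,b in(("knob",(253.5,246),(350.5,164.5)),("jar",(312.5,180),(291.3,169.5)),("salt",(385,134),(263.5,147))): print(n,tri(t,a,s,b))
# mat height: near rim points seen in both views: square-mat near-left corner, trivet right corner
print("square corner",tri(t,(225+134/2,100+214/2),s,(230+320/4,130+402/4)),"trivet near",tri(t,(225+268/2,100+240/2),s,(230+425/4,130+270/4)),tri(t,(225+281/2,100+293/2),s,(230+565/4,130+214/4)))
go((.45,-.1,.404))
E
```

```text
trivet [ 0.4571 -0.0304  0.008 ] [ 0.5189 -0.0227  0.008 ] [ 0.3953 -0.0417  0.008 ]
knob (array([0.4194, 0.2456, 0.1758]), np.float64(0.0004335763332708465))
jar (array([0.5492, 0.1356, 0.1123]), np.float64(0.001061916731821033))
salt (array([ 0.6464, -0.0188,  0.0976]), np.float64(0.0007650375163869095))
square corner (array([0.5044, 0.1871, 0.0021]), np.float64(0.0009924344717510524)) trivet near (array([0.4699, 0.0321, 0.0002]), np.float64(0.0016854967114272752)) (array([0.4007, 0.0226, 0.0345]), np.float64(0.019856527503604508))
ee [ 0.2075 -0.5093  0.4043] grip 0.08503003562118522 0.0 t 0.15
(0.45, -0.1, 0.404) -> [ 0.379  -0.2876  0.0005]
```

Careful with the scale: shifts go in shares of 0.4 m and turns go in shares of 180 degrees. That gives: 0.38 m / 0.4 = 0.95, 0.34 m / 0.4 = 0.85.

advance(deltas="0.075,-0.055,0,0,0,0,0.085 | 0.15,-0.1125,0,0,0,0,0.085 | 0.25,-0.1875,0,0,0,0,0.085 | 0.325,-0.25,0,0,0,0,0.085 | 0.4,-0.3,0,0,0,0,0.085 | 0.5,-0.375,0,0,0,0,0.085 | 0.575,-0.4375,0,0,0,0,0.085 | 0.65,-0.5,0,0,0,0,0.085 | 0.75,-0.5625,0,0,0,0,0.085 | 0.85,-0.65,0,0,0,0,0.085 | 0.95,-0.72,0,0,0,0,0.085 | 0.95,-0.72,0,0,0,0,0.085", clamp_n=60)

```text
clock: 1.15
ee_pos: [0.4517, -0.0963, 0.4047]
orientation: [[0.926, 0.379, 0.0], [0.379, -0.926, 0.0], [0.0, -0.0, -1.0]]
force: [0.7, -0.5, -0.2]
grip_width: 0.0854
gripper_force: 0.0
```

```bash
python3 -c "
from h import *
go((.4194,.2456,.404),(.4194,.2456,.304))"
```

```text
ee [ 0.4517 -0.0963  0.4047] grip 0.0854353973684804 0.0 t 1.15
(0.4194, 0.2456, 0.404) -> [ 0.0995 -0.3287  0.0008]
(0.4194, 0.2456, 0.304) -> [ 0.0995 -0.3287  0.1008]
```

In the tool's units: -0.328 m / 0.4 = -0.82, -0.31 m / 0.4 = -0.775.

advance(deltas="0.025,-0.0875,0,0,0,0,0.085 | 0.05,-0.175,0,0,0,0,0.085 | 0.075,-0.2625,0,0,0,0,0.085 | 0.1,-0.35,0,0,0,0,0.085 | 0.13,-0.4375,0,0,0,0,0.085 | 0.1575,-0.525,0,0,0,0,0.085 | 0.1825,-0.6125,0,0,0,0,0.085 | 0.2075,-0.7,0,0,0,0,0.085 | 0.2325,-0.775,0,0,0,0,0.085 | 0.2475,-0.82,0,0,0,0,0.085 | 0.2475,-0.82,0,0,0,0,0.085 | 0.2475,-0.82,0,0,0,0,0.085")

```text
clock: 2.15
ee_pos: [0.4185, 0.2424, 0.4043]
orientation: [[0.925, 0.379, -0.001], [0.379, -0.925, -0.0], [-0.001, 0.0, -1.0]]
force: [0.3, -0.3, 0.6]
grip_width: 0.0851
gripper_force: 0.0
```

```bash
python3 - <<'E'
from h import *
from bench import env
go((.4194,.2456,.404),(.4194,.2456,.304))
c=env.camera("wrist");cv2.imwrite("pics/w1.png",c["image"][:,:,::-1]);pickle.dump(c,open("w1.pkl","wb"))
print(proj(c,np.array([.4194,.2456,.176])),proj(c,np.array([.4243,.2503,.008])),proj(c,np.array([.4571,-.0304,.008])))
E
```

```text
ee [0.4185 0.2424 0.4043] grip 0.08511626247208688 0.0 t 2.15
(0.4194, 0.2456, 0.404) -> [ 0.0021 -0.0026  0.0003]
(0.4194, 0.2456, 0.304) -> [ 0.0021 -0.0026  0.1003]
(np.float64(308.4660746620952), np.float64(217.37121334750842)) (np.float64(308.03443728309117), np.float64(159.26207387544497)) (np.float64(527.7418417061799), np.float64(219.8497277292219))
```

View pics/w1.png

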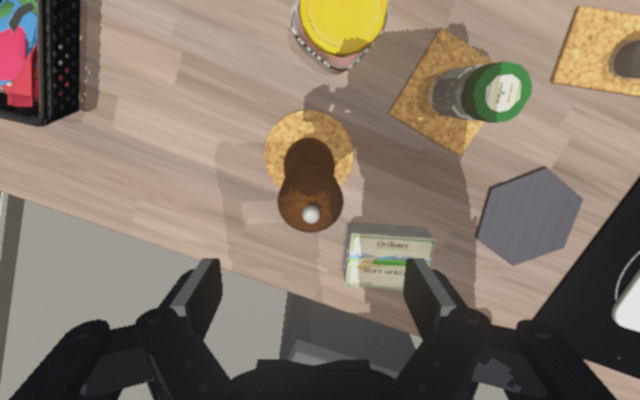

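The wrist view shows the knob at (311,214) and the mat centre at (309,155), both within 4 px of the prediction. The trivet sits at (529,215). I'll go down and grip.

In the tool's units: 0.1 m / 0.4 = 0.25, 0.09 m / 0.4 = 0.225.

advance(deltas="0.005,-0.0075,0.05,0,0,0,0.085 | 0.005,-0.0075,0.1125,0,0,0,0.085 | 0.005,-0.0075,0.175,0,0,0,0.085 | 0.005,-0.0075,0.225,0,0,0,0.085 | 0.005,-0.0075,0.25,0,0,0,0.085 | 0.005,-0.0075,0.25,0,0,0,0.085", clamp_n=60)

```text
clock: 2.7
ee_pos: [0.4194, 0.2444, 0.303]
orientation: [[0.927, 0.376, -0.003], [0.376, -0.927, -0.002], [-0.003, 0.0, -1.0]]
force: [-0.6, 0.5, -0.1]
grip_width: 0.0848
gripper_force: 0.0
```

advance(deltas="0,0,0,0,0,0,0.03 | 0,0,0,0,0,0,0.03 | 0,0,0,0,0,0,0.03 | 0,0,0,0,0,0,0.03 | 0,0,0,0,0,0,0.03 | 0,0,0,0,0,0,0.03 | 0,0,0,0,0,0,0.03 | 0,0,0,0,0,0,0.03", clamp_n=60)

```text
clock: 3.37
ee_pos: [0.4197, 0.2454, 0.3064]
orientation: [[0.926, 0.377, 0.003], [0.377, -0.926, 0.001], [0.003, 0.0, -1.0]]
force: [-0.8, -1.8, 8.9]
grip_width: 0.046
gripper_force: 61.1
```

In the tool's units: -0.13 m / 0.4 = -0.325, -0.12 m / 0.4 = -0.3.

advance(deltas="0,0,-0.0125,0,0,0,0.03 | 0,0,-0.0375,0,0,0,0.03 | 0,0,-0.075,0,0,0,0.03 | 0,0,-0.125,0,0,0,0.03 | 0,0,-0.1875,0,0,0,0.03 | 0,0,-0.25,0,0,0,0.03 | 0,0,-0.3,0,0,0,0.03 | 0,0,-0.325,0,0,0,0.03 | 0,0,-0.325,0,0,0,0.03 | 0,0,-0.325,0,0,0,0.03")

```text
clock: 4.2
ee_pos: [0.4193, 0.2453, 0.4344]
orientation: [[0.926, 0.377, -0.0], [0.377, -0.926, -0.0], [-0.0, 0.0, -1.0]]
force: [0.8, -1.1, -2.0]
grip_width: 0.0456
gripper_force: 61.9
```

```bash
python3 - <<'E'
from h import *
from bench import env
# carry: pick estimate (.4194,.2456)->trivet
go((.4571,-.0304,.434),(.4571,-.0304,.307))
for n in("side","top"):
    c=env.camera(n);pickle.dump(c,open(n+"1.pkl","wb"))
    cv2.imwrite(f"pics/{n}1.png",c["image"][:,:,::-1])
cv2.imwrite("pics/c1.png",np.hstack([cv2.imread("pics/side1.png")[:300,180:480],cv2.imread("pics/top1.png")[100:400,180:480]]))
E
```

```text
ee [0.4193 0.2453 0.4344] grip 0.045640722500522084 61.89293187300791 t 4.2
(0.4571, -0.0304, 0.434) -> [-0.069   0.2696  0.0004]
(0.4571, -0.0304, 0.307) -> [-0.069   0.2696  0.1274]
```

View pics/c1.png

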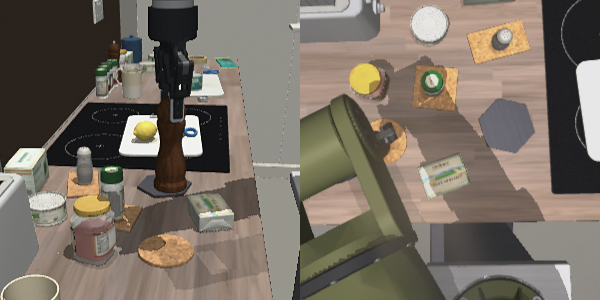

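The mill is held upright, clear of the round mat (side crop, foot at (175,190)). Carry it to the trivet.

In the tool's units: 0.27 m / 0.4 = 0.675, 0.265 m / 0.4 = 0.6625.

advance(deltas="-0.01,0.0375,0,0,0,0,0.03 | -0.025,0.1,0,0,0,0,0.03 | -0.045,0.175,0,0,0,0,0.03 | -0.065,0.25,0,0,0,0,0.03 | -0.085,0.325,0,0,0,0,0.03 | -0.105,0.4125,0,0,0,0,0.03 | -0.125,0.4875,0,0,0,0,0.03 | -0.145,0.5625,0,0,0,0,0.03 | -0.1625,0.625,0,0,0,0,0.03 | -0.1725,0.6625,0,0,0,0,0.03 | -0.1725,0.675,0,0,0,0,0.03 | -0.1725,0.675,0,0,0,0,0.03")

```text
clock: 5.3
ee_pos: [0.4576, -0.0314, 0.4337]
orientation: [[0.927, 0.376, -0.002], [0.376, -0.927, 0.0], [-0.001, -0.001, -1.0]]
force: [-0.2, -0.0, -2.1]
grip_width: 0.0459
gripper_force: 62.0
```

advance(deltas="0,0,0.0375,0,0,0,0.03 | 0,0,0.0875,0,0,0,0.03 | 0,0,0.15,0,0,0,0.03 | 0,0,0.2125,0,0,0,0.03 | 0,0,0.25,0,0,0,0.03 | 0,0,0.275,0,0,0,0.03 | 0,0,0.2875,0,0,0,0.03 | 0,0,0.295,0,0,0,0.03 | 0,0,0.295,0,0,0,0.03")

```text
clock: 6.05
ee_pos: [0.4575, -0.0304, 0.3168]
orientation: [[0.926, 0.378, 0.0], [0.378, -0.926, 0.0], [0.0, 0.0, -1.0]]
force: [-0.2, 0.2, -2.3]
grip_width: 0.0457
gripper_force: 62.0
```

```bash
python3 -c "
from h import *
go((.4571,-.0304,.307))"
```

```text
ee [ 0.4575 -0.0304  0.3168] grip 0.04570342700950765 62.03963232517708 t 6.05
(0.4571, -0.0304, 0.307) -> [-0.0004 -0.0002  0.0098]
```

In the tool's units: 0.008 m / 0.4 = 0.02, 0.007 m / 0.4 = 0.0175.

advance(deltas="0,0,0.005,0,0,0,0.03 | 0,0,0.01,0,0,0,0.03 | 0,0,0.015,0,0,0,0.03 | 0,0,0.0175,0,0,0,0.03 | 0,0,0.02,0,0,0,0.03 | 0,0,0.02,0,0,0,0.03")

```text
clock: 6.55
ee_pos: [0.4574, -0.0308, 0.3086]
orientation: [[0.926, 0.377, -0.0], [0.377, -0.926, 0.0], [-0.0, -0.0, -1.0]]
force: [-0.6, -0.2, -1.9]
grip_width: 0.0461
gripper_force: 62.1
```

advance(deltas="0,0,0.0025,0,0,0,0.03 | 0,0,0.005,0,0,0,0.03 | 0,0,0.005,0,0,0,0.03")

```text
clock: 6.8
ee_pos: [0.4574, -0.0307, 0.3066]
orientation: [[0.926, 0.377, -0.0], [0.377, -0.926, 0.0], [-0.0, -0.0, -1.0]]
force: [-0.0, -0.6, -2.1]
grip_width: 0.0461
gripper_force: 62.1
```

In the tool's units: 0.002 m / 0.4 = 0.005, 0.001 m / 0.4 = 0.0025.

advance(deltas="0,0,0.0025,0,0,0,0.03 | 0,0,0.005,0,0,0,0.03 | 0,0,0.005,0,0,0,0.03")

```text
clock: 7.05
ee_pos: [0.4579, -0.0307, 0.3064]
orientation: [[0.926, 0.377, 0.003], [0.377, -0.926, -0.0], [0.003, 0.001, -1.0]]
force: [-2.9, 0.8, 17.6]
grip_width: 0.0463
gripper_force: 63.7
```

advance(deltas="0,0,0.0025,0,0,0,0.03 | 0,0,0.0025,0,0,0,0.03 | 0,0,0.0025,0,0,0,0.03")

```text
clock: 7.3
ee_pos: [0.4581, -0.0307, 0.3063]
orientation: [[0.926, 0.377, 0.005], [0.377, -0.926, -0.0], [0.004, 0.002, -1.0]]
force: [-5.7, 1.7, 27.4]
grip_width: 0.0461
gripper_force: 64.5
```

In the tool's units: -0.003 m / 0.4 = -0.0075, -0.002 m / 0.4 = -0.005.

advance(deltas="0,0,-0.005,0,0,0,0.03 | 0,0,-0.0075,0,0,0,0.03 | 0,0,-0.0075,0,0,0,0.055 | 0,0,-0.0075,0,0,0,0.06 | 0,0,-0.0075,0,0,0,0.07 | 0,0,-0.0075,0,0,0,0.085 | 0,0,-0.0075,0,0,0,0.085 | 0,0,-0.0075,0,0,0,0.085 | 0,0,-0.0075,0,0,0,0.085")

```text
clock: 8.05
ee_pos: [0.4574, -0.0307, 0.3066]
orientation: [[0.926, 0.377, -0.0], [0.377, -0.926, 0.0], [-0.0, -0.0, -1.0]]
force: [-0.6, -0.0, -0.9]
grip_width: 0.0849
gripper_force: 0.0
```

advance(deltas="0,0,-0.05,0,0,0,0.085 | 0,0,-0.125,0,0,0,0.085 | 0,0,-0.2125,0,0,0,0.085 | 0,0,-0.275,0,0,0,0.085 | 0,0,-0.3,0,0,0,0.085 | 0,0,-0.3,0,0,0,0.085")

```text
clock: 8.55
ee_pos: [0.4574, -0.0307, 0.4287]
orientation: [[0.926, 0.377, 0.004], [0.377, -0.926, -0.001], [0.003, 0.002, -1.0]]
force: [0.5, 0.6, -0.8]
grip_width: 0.085
gripper_force: 0.0
```

```bash
python3 - <<'E'
from h import *
from bench import env
go((.6464,-.0188,.40),(.6464,-.0188,.218))
c=env.camera("wrist");cv2.imwrite("pics/w2.png",c["image"][:,:,::-1]);pickle.dump(c,open("w2.pkl","wb"))
print(proj(c,np.array([.4571,-.0304,.176])),proj(c,np.array([.6464,-.0188,.098])))
E
```

```text
ee [ 0.4574 -0.0307  0.4287] grip 0.08500534930449605 0.0 t 8.55
(0.6464, -0.0188, 0.4) -> [0.1794 0.0602 0.0294]
(0.6464, -0.0188, 0.218) -> [0.1788 0.0599 0.2114]
(np.float64(311.20449825060484), np.float64(209.42108199017966)) (np.float64(386.4459018462534), np.float64(-33.52667104393285))
```

View pics/w2.png

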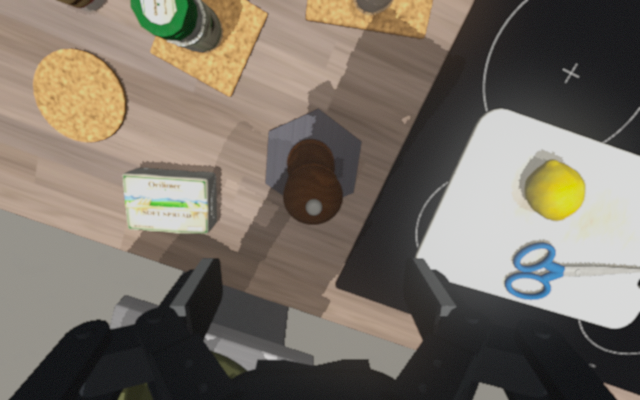

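The wrist view shows the mill upright on the trivet (knob (313,207), hexagon centre (314,155)). The round mat is fully visible at (79,94). Now the salt.

In the tool's units: 0.179 m / 0.4 = 0.4475, 0.178 m / 0.4 = 0.445.

advance(deltas="0.075,0.025,0.0125,0,0,0,0.085 | 0.15,0.05,0.025,0,0,0,0.085 | 0.2375,0.08,0.0375,0,0,0,0.085 | 0.325,0.1075,0.05,0,0,0,0.085 | 0.4,0.1325,0.0625,0,0,0,0.085 | 0.445,0.15,0.075,0,0,0,0.085 | 0.4475,0.15,0.075,0,0,0,0.085 | 0.4475,0.15,0.075,0,0,0,0.085")

```text
clock: 9.27
ee_pos: [0.6462, -0.0187, 0.3933]
orientation: [[0.926, 0.377, -0.005], [0.377, -0.926, 0.0], [-0.004, -0.002, -1.0]]
force: [0.6, 0.1, -1.0]
grip_width: 0.0848
gripper_force: 0.0
```

```bash
python3 - <<'E'
from h import *
from bench import env
c=pickle.load(open("w2.pkl","rb"))
hs=cv2.cvtColor(c["image"],cv2.COLOR_RGB2HSV);m=cv2.inRange(hs,(9,85,130),(25,255,255));m[:40]=0;m[150:]=0;m[:,140:]=0
m=cv2.morphologyEx(m,cv2.MORPH_OPEN,np.ones((3,3)));ys,xs=np.nonzero(m)
print("round",cv2.minEnclosingCircle(np.array([plane(c,p,.008)[:2] for p in zip(xs,ys)],np.float32)))
go((.6464,-.0188,.40),(.6464,-.0188,.218))
c=env.camera("wrist");cv2.imwrite("pics/w3.png",c["image"][:,:,::-1]);pickle.dump(c,open("w3.pkl","wb"))
print(proj(c,np.array([.6464,-.0188,.098])))
E
```

```text
round ((0.4276120960712433, 0.25126054883003235), 0.0529983714222908)
ee [ 0.6462 -0.0187  0.3933] grip 0.08481873652598614 0.0 t 9.2667
(0.6464, -0.0188, 0.4) -> [ 0.0001  0.0002 -0.0067]
(0.6464, -0.0188, 0.218) -> [0.0009 0.0005 0.1753]
(np.float64(313.3440262076924), np.float64(190.00579529486058))
```

View pics/w3.png

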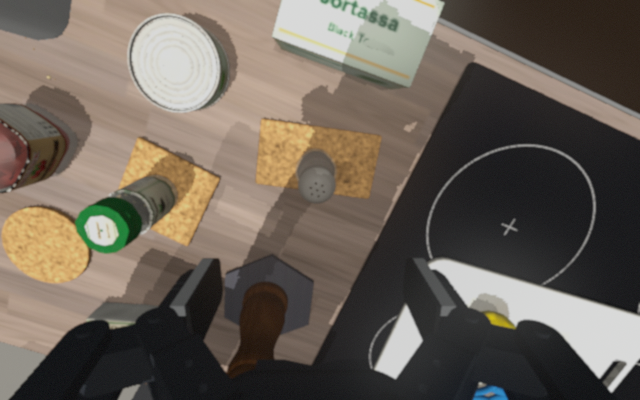

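The salt's dome is at (317,187), as predicted, and the carton is clear above it. Going down.

In the tool's units: 0.178 m / 0.4 = 0.445, 0.17 m / 0.4 = 0.425.

advance(deltas="0,0,0.05,0,0,0,0.085 | 0,0,0.125,0,0,0,0.085 | 0,0,0.2125,0,0,0,0.085 | 0,0,0.3,0,0,0,0.085 | 0,0,0.375,0,0,0,0.085 | 0,0,0.425,0,0,0,0.085 | 0,0,0.445,0,0,0,0.085 | 0,0,0.445,0,0,0,0.085 | 0,0,0.445,0,0,0,0.085")

```text
clock: 10.07
ee_pos: [0.6457, -0.0188, 0.22]
orientation: [[0.926, 0.377, 0.001], [0.377, -0.926, -0.0], [0.001, 0.001, -1.0]]
force: [0.2, -0.3, 0.7]
grip_width: 0.085
gripper_force: 0.0
```

advance(deltas="0,0,0,0,0,0,0.03 | 0,0,0,0,0,0,0.03 | 0,0,0,0,0,0,0.03 | 0,0,0,0,0,0,0.03 | 0,0,0,0,0,0,0.03 | 0,0,0,0,0,0,0.03 | 0,0,0,0,0,0,0.03 | 0,0,0,0,0,0,0.03 | 0,0,0,0,0,0,0.03", clamp_n=50)

```text
clock: 10.82
ee_pos: [0.6461, -0.0188, 0.22]
orientation: [[0.926, 0.377, 0.002], [0.377, -0.926, -0.0], [0.002, 0.001, -1.0]]
force: [-1.0, 0.1, 7.0]
grip_width: 0.0361
gripper_force: 49.3
```

In the tool's units: -0.16 m / 0.4 = -0.4, -0.155 m / 0.4 = -0.3875.

advance(deltas="0,0,-0.0125,0,0,0,0.03 | 0,0,-0.0375,0,0,0,0.03 | 0,0,-0.075,0,0,0,0.03 | 0,0,-0.125,0,0,0,0.03 | 0,0,-0.1875,0,0,0,0.03 | 0,0,-0.25,0,0,0,0.03 | 0,0,-0.3125,0,0,0,0.03 | 0,0,-0.3625,0,0,0,0.03 | 0,0,-0.3875,0,0,0,0.03 | 0,0,-0.4,0,0,0,0.03 | 0,0,-0.4,0,0,0,0.03")

```text
clock: 11.73
ee_pos: [0.6457, -0.0188, 0.3794]
orientation: [[0.926, 0.377, 0.001], [0.377, -0.926, -0.0], [0.001, 0.0, -1.0]]
force: [-0.3, 0.3, -1.3]
grip_width: 0.0363
gripper_force: 49.5
```

```bash
python3 -c "
from h import *
go((.426,.251,.38),(.426,.251,.22))"
```

```text
ee [ 0.6457 -0.0188  0.3794] grip 0.03627191169231306 49.53121862607077 t 11.7333
(0.426, 0.251, 0.38) -> [-0.1017 -0.3327 -0.0009]
(0.426, 0.251, 0.22) -> [-0.1018 -0.3328  0.1591]
```

```bash
python3 - <<'E'
from h import *
from bench import env
c=env.camera("side");pickle.dump(c,open("s4.pkl","wb"));print(proj(c,np.array([.6457,-.0188,.225])))
w=env.camera("wrist")["image"]
cv2.imwrite("pics/s4.png",np.hstack([cv2.resize(c["image"][20:180,190:350],None,fx=2.5,fy=2.5),w[:,150:480]])[:,:,::-1])
E
```

```text
(np.float64(259.6860168596963), np.float64(93.45114435941468))
```

View pics/s4.png

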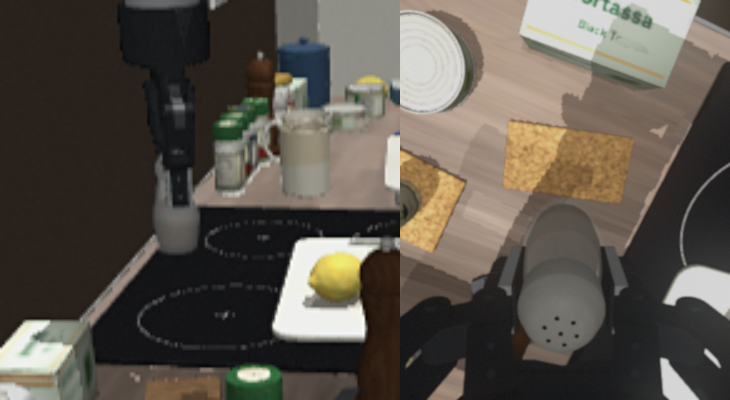

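The salt hangs upright in the fingers (side crop, foot at (178,250)) and the oblong mat is clear. Carry it to the round mat.

In the tool's units: -0.333 m / 0.4 = -0.8325, -0.22 m / 0.4 = -0.55.

advance(deltas="-0.0125,-0.0375,0,0,0,0,0.03 | -0.0325,-0.1125,0,0,0,0,0.03 | -0.0575,-0.2,0,0,0,0,0.03 | -0.085,-0.2875,0,0,0,0,0.03 | -0.1125,-0.375,0,0,0,0,0.03 | -0.14,-0.4625,0,0,0,0,0.03 | -0.1675,-0.55,0,0,0,0,0.03 | -0.195,-0.6375,0,0,0,0,0.03 | -0.22,-0.725,0,0,0,0,0.03 | -0.2425,-0.7925,0,0,0,0,0.03 | -0.2575,-0.8325,0,0,0,0,0.03 | -0.2575,-0.8325,0,0,0,0,0.03")

```text
clock: 12.83
ee_pos: [0.4229, 0.2527, 0.3776]
orientation: [[0.925, 0.38, -0.002], [0.38, -0.925, -0.001], [-0.002, -0.0, -1.0]]
force: [0.6, -0.5, -1.3]
grip_width: 0.0363
gripper_force: 49.6
```

advance(deltas="0,0,0,0,0,0,0.03 | 0,0,0.05,0,0,0,0.03 | 0,0,0.1125,0,0,0,0.03 | 0,0,0.1875,0,0,0,0.03 | 0,0,0.2625,0,0,0,0.03 | 0,0,0.325,0,0,0,0.03 | 0,0,0.3625,0,0,0,0.03 | 0,0,0.375,0,0,0,0.03 | 0,0,0.38,0,0,0,0.03 | 0,0,0.38,0,0,0,0.03")

```text
clock: 13.67
ee_pos: [0.4253, 0.2504, 0.2268]
orientation: [[0.926, 0.377, -0.0], [0.377, -0.926, -0.0], [-0.0, 0.0, -1.0]]
force: [0.5, 0.5, -0.5]
grip_width: 0.0363
gripper_force: 49.6
```

```bash
python3 - <<'E'
from h import *
from bench import env
go((.424,.251,.22))
c=env.camera("side");w=env.camera("wrist")["image"]
cv2.imwrite("pics/s5.png",np.hstack([cv2.resize(c["image"][120:280,270:430],None,fx=2.5,fy=2.5),w[:,150:480]])[:,:,::-1])
E
```

```text
ee [0.4253 0.2504 0.2268] grip 0.03626709227200309 49.57964979344979 t 13.6667
(0.424, 0.251, 0.22) -> [-0.0009 -0.001   0.0068]
```

View pics/s5.png

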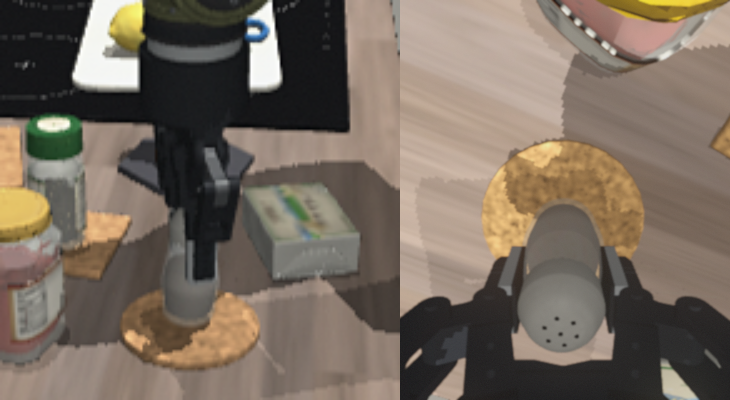

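The salt is centred over the round mat in both views (side crop: foot (191,318), mat centre (190,325)). Set it down.

In the tool's units: 0.005 m / 0.4 = 0.0125, 0.004 m / 0.4 = 0.01.

advance(deltas="0,0,0.005,0,0,0,0.03 | 0,0,0.01,0,0,0,0.03 | 0,0,0.0125,0,0,0,0.03 | 0,0,0.0125,0,0,0,0.03")

```text
clock: 14.1
ee_pos: [0.4247, 0.2508, 0.2217]
orientation: [[0.926, 0.377, 0.0], [0.377, -0.926, 0.0], [0.0, -0.0, -1.0]]
force: [0.8, -0.6, -1.0]
grip_width: 0.0359
gripper_force: 49.6
```

advance(deltas="0,0,0.0025,0,0,0,0.03 | 0,0,0.005,0,0,0,0.03 | 0,0,0.0063,0,0,0,0.03 | 0,0,0.0063,0,0,0,0.03")

```text
clock: 14.43
ee_pos: [0.4251, 0.2509, 0.2199]
orientation: [[0.926, 0.377, 0.001], [0.377, -0.926, 0.001], [0.001, -0.0, -1.0]]
force: [-1.1, -1.6, 7.8]
grip_width: 0.0358
gripper_force: 51.0
```

Contact made. Back off about 0.5 mm, open and rise.

In the tool's units: -0.0005 m / 0.4 = -0.0013.

advance(deltas="0,0,-0.0013,0,0,0,0.036 | 0,0,-0.0013,0,0,0,0.042 | 0,0,-0.0013,0,0,0,0.05 | 0,0,-0.0013,0,0,0,0.06 | 0,0,-0.0013,0,0,0,0.075 | 0,0,-0.0013,0,0,0,0.085 | 0,0,-0.0013,0,0,0,0.085 | 0,0,-0.0013,0,0,0,0.085 | 0,0,-0.0013,0,0,0,0.085")

```text
clock: 15.18
ee_pos: [0.4248, 0.2508, 0.2197]
orientation: [[0.926, 0.377, -0.0], [0.377, -0.926, 0.0], [-0.0, -0.0, -1.0]]
force: [0.1, -0.1, 1.0]
grip_width: 0.0851
gripper_force: 0.0
```

advance(deltas="0,0,-0.05,0,0,0,0.085 | 0,0,-0.125,0,0,0,0.085 | 0,0,-0.2125,0,0,0,0.085 | 0,0,-0.275,0,0,0,0.085 | 0,0,-0.35,0,0,0,0.085 | 0,0,-0.3875,0,0,0,0.085 | 0,0,-0.4,0,0,0,0.085 | 0,0,-0.4,0,0,0,0.085")

```text
clock: 15.85
ee_pos: [0.4247, 0.2508, 0.3804]
orientation: [[0.926, 0.377, 0.002], [0.377, -0.926, 0.001], [0.002, -0.0, -1.0]]
force: [0.2, 0.1, -0.2]
grip_width: 0.0849
gripper_force: 0.0
```

```bash
python3 -c "
from h import *
go((.5492,.1356,.38),(.5492,.1356,.238))"
```

```text
ee [0.4247 0.2508 0.3804] grip 0.08486278282124458 0.0 t 15.85
(0.5492, 0.1356, 0.38) -> [0.0718 0.1536 0.0005]
(0.5492, 0.1356, 0.238) -> [0.0715 0.1536 0.1425]
```

In the tool's units: 0.154 m / 0.4 = 0.385, 0.15 m / 0.4 = 0.375.

advance(deltas="0.03,0.0625,0,0,0,0,0.085 | 0.07,0.15,0,0,0,0,0.085 | 0.1125,0.2375,0,0,0,0,0.085 | 0.15,0.325,0,0,0,0,0.085 | 0.175,0.375,0,0,0,0,0.085 | 0.18,0.385,0,0,0,0,0.085 | 0.18,0.385,0,0,0,0,0.085 | 0.18,0.385,0,0,0,0,0.085")

```text
clock: 16.52
ee_pos: [0.5492, 0.1356, 0.3782]
orientation: [[0.926, 0.377, -0.002], [0.377, -0.926, -0.0], [-0.002, -0.001, -1.0]]
force: [-0.3, 0.5, -0.8]
grip_width: 0.0851
gripper_force: 0.0
```

```bash
python3 - <<'E'
from h import *
from bench import env
go((.5492,.1356,.38),(.5492,.1356,.238))
c=env.camera("wrist");cv2.imwrite("pics/w6.png",c["image"][:,:,::-1]);pickle.dump(c,open("w6.pkl","wb"))
print(proj(c,np.array([.5492,.1356,.114])))
E
```

```text
ee [0.5492 0.1356 0.3782] grip 0.08508717440919046 0.0 t 16.5167
(0.5492, 0.1356, 0.38) -> [-0.      0.     -0.0018]
(0.5492, 0.1356, 0.238) -> [0.0003 0.0001 0.1402]
(np.float64(312.68403922361273), np.float64(202.42055194259052))
```

View pics/w6.png

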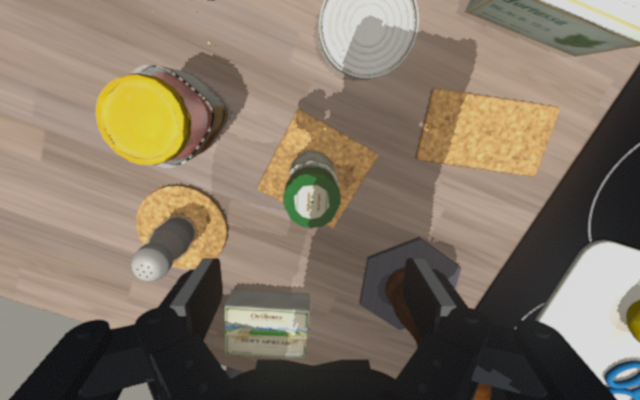

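The cap is at (312,200) as predicted, the salt stands upright on the round mat, and the oblong mat is empty at (488,132). I'll go down, grip and re-measure the oblong mat from this view.

In the tool's units: 0.142 m / 0.4 = 0.355, 0.14 m / 0.4 = 0.35.

advance(deltas="0,0,0.05,0,0,0,0.085 | 0,0,0.125,0,0,0,0.085 | 0,0,0.2,0,0,0,0.085 | 0,0,0.275,0,0,0,0.085 | 0,0,0.325,0,0,0,0.085 | 0,0,0.35,0,0,0,0.085 | 0,0,0.355,0,0,0,0.085 | 0,0,0.355,0,0,0,0.085")

```text
clock: 17.23
ee_pos: [0.5494, 0.1359, 0.2381]
orientation: [[0.926, 0.378, 0.0], [0.378, -0.926, 0.0], [0.0, -0.0, -1.0]]
force: [0.1, 0.6, 0.4]
grip_width: 0.085
gripper_force: 0.0
```

advance(deltas="0,0,0,0,0,0,0.03 | 0,0,0,0,0,0,0.03 | 0,0,0,0,0,0,0.03 | 0,0,0,0,0,0,0.03 | 0,0,0,0,0,0,0.03 | 0,0,0,0,0,0,0.03 | 0,0,0,0,0,0,0.03 | 0,0,0,0,0,0,0.03 | 0,0,0,0,0,0,0.03", clamp_n=50)

```text
clock: 17.98
ee_pos: [0.5497, 0.1355, 0.2388]
orientation: [[0.926, 0.377, 0.002], [0.377, -0.926, 0.001], [0.002, -0.0, -1.0]]
force: [-2.0, 2.0, 6.1]
grip_width: 0.0438
gripper_force: 50.0
```

```bash
python3 - <<'E'
from h import *
c=pickle.load(open("w6.pkl","rb"))
hs=cv2.cvtColor(c["image"],cv2.COLOR_RGB2HSV)
def M(x0,y0,x1,y1):
    m=np.zeros(hs.shape[:2],np.uint8);m[y0:y1,x0:x1]=cv2.inRange(hs,(9,85,100),(25,255,255))[y0:y1,x0:x1]
    m=cv2.morphologyEx(m,cv2.MORPH_OPEN,np.ones((3,3)));ys,xs=np.nonzero(m)
    return np.array([plane(c,p,.008)[:2] for p in zip(xs,ys)],np.float32)
print("oblong",cv2.minAreaRect(M(405,75,570,190)))
print("square",cv2.minAreaRect(M(245,100,390,240)))
E
```

```text
oblong ((0.6554967164993286, -0.018226362764835358), (0.07592418044805527, 0.1364310383796692), 14.135684967041016)
square ((0.549934446811676, 0.13158798217773438), (0.10019988566637039, 0.10066953301429749), 83.23456573486328)
```

In the tool's units: -0.12 m / 0.4 = -0.3, -0.115 m / 0.4 = -0.2875.

advance(deltas="0,0,-0.0125,0,0,0,0.03 | 0,0,-0.0375,0,0,0,0.03 | 0,0,-0.075,0,0,0,0.03 | 0,0,-0.125,0,0,0,0.03 | 0,0,-0.1875,0,0,0,0.03 | 0,0,-0.25,0,0,0,0.03 | 0,0,-0.2875,0,0,0,0.03 | 0,0,-0.3,0,0,0,0.03 | 0,0,-0.3,0,0,0,0.03")

```text
clock: 18.73
ee_pos: [0.5495, 0.1352, 0.3593]
orientation: [[0.926, 0.377, 0.003], [0.377, -0.926, 0.0], [0.003, 0.001, -1.0]]
force: [0.2, 0.6, -1.3]
grip_width: 0.0437
gripper_force: 50.8
```

```bash
python3 -c "
from h import *
go((.651,-.020,.358),(.6525,-.020,.24))"
```

```text
ee [0.5495 0.1352 0.3593] grip 0.04368646616769219 50.81492753161001 t 18.7333
(0.651, -0.02, 0.358) -> [0.0354 0.1821 0.0015]
(0.6525, -0.02, 0.24) -> [0.0365 0.1826 0.1195]
```

In the tool's units: 0.182 m / 0.4 = 0.455, 0.03 m / 0.4 = 0.075.

advance(deltas="0.0075,0.0375,0,0,0,0,0.03 | 0.0225,0.1125,0,0,0,0,0.03 | 0.04,0.2,0,0,0,0,0.03 | 0.0575,0.2875,0,0,0,0,0.03 | 0.075,0.3625,0,0,0,0,0.03 | 0.0875,0.425,0,0,0,0,0.03 | 0.0925,0.455,0,0,0,0,0.03 | 0.0925,0.455,0,0,0,0,0.03 | 0.0925,0.455,0.05,0,0,0,0.03 | 0.0925,0.455,0.125,0,0,0,0.03 | 0.0925,0.455,0.2,0,0,0,0.03 | 0.0925,0.455,0.25,0,0,0,0.03")

```text
clock: 19.73
ee_pos: [0.6514, -0.0183, 0.2541]
orientation: [[0.926, 0.378, -0.004], [0.378, -0.926, 0.0], [-0.003, -0.002, -1.0]]
force: [0.1, -0.4, -1.8]
grip_width: 0.044
gripper_force: 51.0
```

advance(deltas="0,0,0.015,0,0,0,0.03 | 0,0,0.025,0,0,0,0.03 | 0,0,0.03,0,0,0,0.03 | 0,0,0.03,0,0,0,0.03 | 0,0,0.03,0,0,0,0.03")

```text
clock: 20.15
ee_pos: [0.6527, -0.0192, 0.2471]
orientation: [[0.926, 0.377, 0.002], [0.377, -0.926, -0.0], [0.002, 0.001, -1.0]]
force: [0.7, -0.2, -1.5]
grip_width: 0.0435
gripper_force: 51.0
```

```bash
python3 - <<'E'
from h import *
from bench import env
go((.653,-.0195,.239))
c=env.camera("side");w=env.camera("wrist")["image"]
cv2.imwrite("pics/s7.png",np.hstack([cv2.resize(c["image"][80:240,190:350],None,fx=2.5,fy=2.5),w[:,150:480]])[:,:,::-1])
E
```

```text
ee [ 0.6527 -0.0192  0.2471] grip 0.0434610081865307 50.95436487739789 t 20.15
(0.653, -0.0195, 0.239) -> [0.0002 0.0004 0.0081]
```

View pics/s7.png

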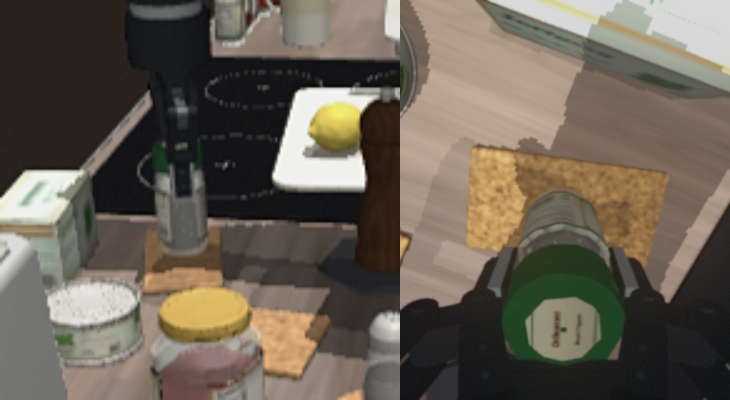

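The jar is over the oblong mat's middle (side crop: foot x 182, mat centre 183). Lower it.

In the tool's units: 0.007 m / 0.4 = 0.0175, 0.006 m / 0.4 = 0.015.

advance(deltas="0,0,0.005,0,0,0,0.03 | 0,0,0.01,0,0,0,0.03 | 0,0,0.015,0,0,0,0.03 | 0,0,0.0175,0,0,0,0.03 | 0,0,0.0175,0,0,0,0.03")

```text
clock: 20.67
ee_pos: [0.6525, -0.0193, 0.2388]
orientation: [[0.926, 0.377, 0.0], [0.377, -0.926, 0.0], [0.0, 0.0, -1.0]]
force: [-1.4, 0.1, 1.9]
grip_width: 0.0437
gripper_force: 51.0
```

advance(deltas="0,0,0.0025,0,0,0,0.03 | 0,0,0.005,0,0,0,0.03 | 0,0,0.005,0,0,0,0.03 | 0,0,0.005,0,0,0,0.03")

```text
clock: 21.0
ee_pos: [0.6527, -0.0191, 0.2387]
orientation: [[0.926, 0.377, 0.002], [0.377, -0.926, 0.0], [0.002, 0.001, -1.0]]
force: [-6.9, 2.3, 17.6]
grip_width: 0.0436
gripper_force: 52.4
```

In the tool's units: -0.002 m / 0.4 = -0.005, -0.001 m / 0.4 = -0.0025.

advance(deltas="0,0,-0.0025,0,0,0,0.043 | 0,0,-0.005,0,0,0,0.045 | 0,0,-0.005,0,0,0,0.05 | 0,0,-0.005,0,0,0,0.06 | 0,0,-0.005,0,0,0,0.075 | 0,0,-0.005,0,0,0,0.085 | 0,0,-0.005,0,0,0,0.085 | 0,0,-0.005,0,0,0,0.085 | 0,0,-0.005,0,0,0,0.085")

```text
clock: 21.75
ee_pos: [0.6525, -0.0193, 0.2386]
orientation: [[0.926, 0.377, -0.0], [0.377, -0.926, 0.0], [-0.0, -0.0, -1.0]]
force: [0.4, 0.6, 0.5]
grip_width: 0.0852
gripper_force: 0.0
```

advance(deltas="0,0,-0.05,0,0,0,0.085 | 0,0,-0.125,0,0,0,0.085 | 0,0,-0.2125,0,0,0,0.085 | 0,0,-0.3,0,0,0,0.085 | 0,0,-0.375,0,0,0,0.085 | 0,0,-0.425,0,0,0,0.085 | 0,0,-0.45,0,0,0,0.085 | 0,0,-0.45,0,0,0,0.085")

```text
clock: 22.42
ee_pos: [0.6524, -0.0193, 0.4208]
orientation: [[0.926, 0.377, 0.003], [0.377, -0.926, -0.0], [0.003, 0.002, -1.0]]
force: [-0.4, -0.7, -0.3]
grip_width: 0.0851
gripper_force: 0.0
```

```bash
python3 -c "
from h import *
go((.4574,-.0307,.42),(.4574,-.0307,.3064))"
```

```text
ee [ 0.6524 -0.0193  0.4208] grip 0.08505236487481209 0.0 t 22.4167
(0.4574, -0.0307, 0.42) -> [-0.1849 -0.063   0.0001]
(0.4574, -0.0307, 0.3064) -> [-0.1853 -0.0631  0.1137]
```

Careful with the scale: shifts go in shares of 0.4 m and turns go in shares of 180 degrees. That gives: -0.185 m / 0.4 = -0.4625, -0.182 m / 0.4 = -0.455.

advance(deltas="-0.075,-0.025,0,0,0,0,0.085 | -0.1625,-0.055,0,0,0,0,0.085 | -0.25,-0.085,0,0,0,0,0.085 | -0.3375,-0.115,0,0,0,0,0.085 | -0.4125,-0.14,0,0,0,0,0.085 | -0.455,-0.155,0,0,0,0,0.085 | -0.4625,-0.1575,0,0,0,0,0.085 | -0.4625,-0.1575,0,0,0,0,0.085 | -0.4625,-0.1575,0,0,0,0,0.085")

```text
clock: 23.17
ee_pos: [0.4579, -0.0307, 0.4179]
orientation: [[0.926, 0.377, -0.001], [0.377, -0.926, 0.0], [-0.001, -0.0, -1.0]]
force: [0.1, 0.3, -0.5]
grip_width: 0.0851
gripper_force: 0.0
```

```bash
python3 - <<'E'
from h import *
from bench import env
go((.4574,-.0307,.3064))
c=env.camera("wrist")
hs=cv2.cvtColor(c["image"],cv2.COLOR_RGB2HSV)
m=cv2.inRange(hs,(0,0,150),(179,70,255))[190:230,295:335];ys,xs=np.nonzero(m);print("knob px",xs.mean()+295,ys.mean()+190,len(xs),proj(c,np.array([.4574,-.0307,.176])))
E
```

```text
ee [ 0.4579 -0.0307  0.4179] grip 0.08505195518450952 0.0 t 23.1667
(0.4574, -0.0307, 0.3064) -> [-0.0003 -0.0002  0.1115]
knob px nan nan 0 (np.float64(312.25716338374093), np.float64(213.58315997125663))<stdin>:6: RuntimeWarning: Mean of empty slice.
  ret = ret.dtype.type(ret / rcount)
```

The knob mask came back empty, probably because of shadow. The mill hasn't been touched since I released it at this same pose, so I'll go down and grip as before.

In the tool's units: 0.113 m / 0.4 = 0.2825, 0.11 m / 0.4 = 0.275.

advance(deltas="0,0,0.05,0,0,0,0.085 | 0,0,0.1125,0,0,0,0.085 | 0,0,0.1875,0,0,0,0.085 | 0,0,0.245,0,0,0,0.085 | 0,0,0.275,0,0,0,0.085 | 0,0,0.2825,0,0,0,0.085 | 0,0,0.2825,0,0,0,0.085", clamp_n=60)

```text
clock: 23.8
ee_pos: [0.4579, -0.0307, 0.3047]
orientation: [[0.926, 0.377, -0.002], [0.377, -0.926, 0.0], [-0.002, -0.001, -1.0]]
force: [0.4, 1.1, 0.6]
grip_width: 0.0849
gripper_force: 0.0
```

advance(deltas="0,0,0,0,0,0,0.03 | 0,0,0,0,0,0,0.03 | 0,0,0,0,0,0,0.03 | 0,0,0,0,0,0,0.03 | 0,0,0,0,0,0,0.03 | 0,0,0,0,0,0,0.03 | 0,0,0,0,0,0,0.03 | 0,0,0,0,0,0,0.03")

```text
clock: 24.47
ee_pos: [0.4576, -0.0308, 0.307]
orientation: [[0.926, 0.377, 0.003], [0.377, -0.926, -0.0], [0.002, 0.001, -1.0]]
force: [-0.3, -0.2, 7.2]
grip_width: 0.0458
gripper_force: 61.3
```

In the tool's units: -0.09 m / 0.4 = -0.225, -0.085 m / 0.4 = -0.2125.

advance(deltas="0,0,-0.0125,0,0,0,0.03 | 0,0,-0.0375,0,0,0,0.03 | 0,0,-0.075,0,0,0,0.03 | 0,0,-0.125,0,0,0,0.03 | 0,0,-0.175,0,0,0,0.03 | 0,0,-0.2125,0,0,0,0.03 | 0,0,-0.225,0,0,0,0.03 | 0,0,-0.225,0,0,0,0.03")

```text
clock: 25.13
ee_pos: [0.4573, -0.0307, 0.3971]
orientation: [[0.926, 0.377, 0.002], [0.377, -0.926, -0.0], [0.002, 0.001, -1.0]]
force: [0.2, -0.3, -1.2]
grip_width: 0.0458
gripper_force: 61.9
```

```bash
python3 -c "
from h import *
go((.548,.1312,.397),(.548,.1312,.3064))"
```

```text
ee [ 0.4573 -0.0307  0.3971] grip 0.04584028839067548 61.94414970057551 t 25.1333
(0.548, 0.1312, 0.397) -> [ 0.1451 -0.1157  0.0003]
(0.548, 0.1312, 0.3064) -> [ 0.1449 -0.1158  0.0909]
```

In the tool's units: 0.145 m / 0.4 = 0.3625, 0.135 m / 0.4 = 0.3375.

advance(deltas="0.025,-0.02,0,0,0,0,0.03 | 0.075,-0.06,0,0,0,0,0.03 | 0.15,-0.12,0,0,0,0,0.03 | 0.225,-0.18,0,0,0,0,0.03 | 0.2875,-0.23,0,0,0,0,0.03 | 0.3375,-0.27,0,0,0,0,0.03 | 0.3625,-0.29,0,0,0,0,0.03 | 0.3625,-0.29,0,0,0,0,0.03 | 0.3625,-0.29,0.05,0,0,0,0.03 | 0.3625,-0.29,0.1125,0,0,0,0.03 | 0.3625,-0.29,0.175,0,0,0,0.03 | 0.3625,-0.29,0.2,0,0,0,0.03")

```text
clock: 26.13
ee_pos: [0.547, 0.1307, 0.3117]
orientation: [[0.926, 0.377, -0.006], [0.377, -0.926, -0.001], [-0.005, -0.001, -1.0]]
force: [0.0, 0.3, -3.0]
grip_width: 0.0458
gripper_force: 62.1
```

advance(deltas="0,0,0,0,0,0,0.03 | 0,0,0,0,0,0,0.03 | 0,0,0.005,0,0,0,0.03 | 0,0,0.005,0,0,0,0.03")

```text
clock: 26.47
ee_pos: [0.5481, 0.1313, 0.3148]
orientation: [[0.926, 0.377, 0.002], [0.377, -0.926, 0.0], [0.002, 0.0, -1.0]]
force: [-0.4, -0.8, -2.5]
grip_width: 0.0461
gripper_force: 62.1
```

```bash
python3 - <<'E'
from h import *
from bench import env
go((.548,.1312,.3064))
c=env.camera("side");w=env.camera("wrist")["image"]
cv2.imwrite("pics/s8.png",np.hstack([cv2.resize(c["image"][100:260,220:380],None,fx=2.5,fy=2.5),w[:,150:480]])[:,:,::-1])
E
```

```text
ee [0.5481 0.1313 0.3148] grip 0.04614062474289001 62.066632797941566 t 26.4667
(0.548, 0.1312, 0.3064) -> [-0.0001  0.0001  0.0084]
```

View pics/s8.png

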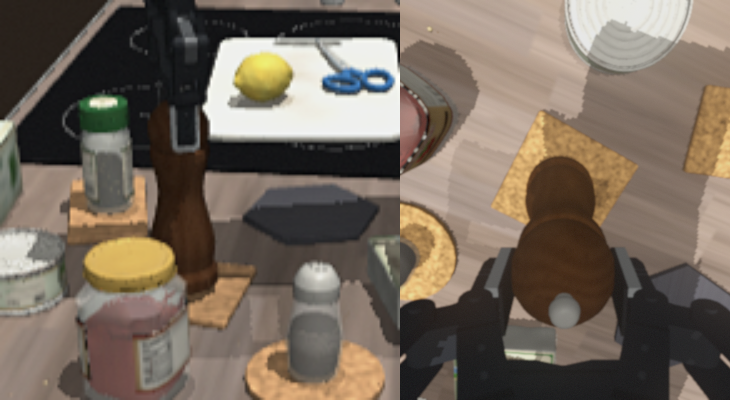

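The mill is upright just above the square mat, with the jar and salt upright on theirs. Lower it to contact.

In the tool's units: 0.007 m / 0.4 = 0.0175, 0.006 m / 0.4 = 0.015.

advance(deltas="0,0,0.005,0,0,0,0.03 | 0,0,0.01,0,0,0,0.03 | 0,0,0.015,0,0,0,0.03 | 0,0,0.0175,0,0,0,0.03 | 0,0,0.0175,0,0,0,0.03")

```text
clock: 26.98
ee_pos: [0.548, 0.1314, 0.3071]
orientation: [[0.926, 0.377, 0.001], [0.377, -0.926, 0.0], [0.001, 0.0, -1.0]]
force: [-1.5, -0.2, 3.4]
grip_width: 0.0457
gripper_force: 62.5
```

advance(deltas="0,0,0.0025,0,0,0,0.03 | 0,0,0.005,0,0,0,0.03 | 0,0,0.005,0,0,0,0.03 | 0,0,0.005,0,0,0,0.03")

```text
clock: 27.32
ee_pos: [0.5483, 0.1315, 0.307]
orientation: [[0.926, 0.377, 0.004], [0.377, -0.926, 0.001], [0.004, 0.001, -1.0]]
force: [-2.4, -0.7, 18.7]
grip_width: 0.0458
gripper_force: 63.8
```

advance(deltas="0,0,-0.0025,0,0,0,0.045 | 0,0,-0.005,0,0,0,0.047 | 0,0,-0.005,0,0,0,0.052 | 0,0,-0.005,0,0,0,0.06 | 0,0,-0.005,0,0,0,0.075 | 0,0,-0.005,0,0,0,0.085 | 0,0,-0.005,0,0,0,0.085 | 0,0,-0.005,0,0,0,0.085 | 0,0,-0.005,0,0,0,0.085")

```text
clock: 28.07
ee_pos: [0.5479, 0.1314, 0.3066]
orientation: [[0.926, 0.377, -0.0], [0.377, -0.926, 0.0], [-0.0, -0.0, -1.0]]
force: [1.2, 0.7, 0.7]
grip_width: 0.0852
gripper_force: 0.0
```

advance(deltas="0,0,-0.05,0,0,0,0.085 | 0,0,-0.125,0,0,0,0.085 | 0,0,-0.2125,0,0,0,0.085 | 0,0,-0.275,0,0,0,0.085 | 0,0,-0.3,0,0,0,0.085 | 0,0,-0.3,0,0,0,0.085")

```text
clock: 28.57
ee_pos: [0.5479, 0.1314, 0.429]
orientation: [[0.926, 0.377, 0.004], [0.377, -0.926, 0.001], [0.004, 0.001, -1.0]]
force: [0.1, 0.1, 0.3]
grip_width: 0.0845
gripper_force: 0.0
```

advance(deltas="-0.075,0.075,0,0,0,0,0.085 | -0.15,0.15,0,0,0,0,0.085 | -0.225,0.225,0,0,0,0,0.085 | -0.2875,0.3,0,0,0,0,0.085 | -0.35,0.375,0,0,0,0,0.085 | -0.4,0.45,0,0,0,0,0.085 | -0.45,0.525,0,0,0,0,0.085 | -0.5,0.6,0,0,0,0,0.085 | -0.525,0.675,0,0,0,0,0.085 | -0.55,0.725,0,0,0,0,0.085 | -0.55,0.75,0,0,0,0,0.085 | -0.55,0.75,0,0,0,0,0.085")

```text
clock: 29.57
ee_pos: [0.4575, -0.2308, 0.4249]
orientation: [[0.927, 0.375, -0.002], [0.375, -0.927, 0.001], [-0.002, -0.002, -1.0]]
force: [-0.4, 0.6, -0.1]
grip_width: 0.085
gripper_force: 0.0
```

```bash
python3 - <<'E'
from h import *
from bench import env
t=env.camera("top");s=env.camera("side");pickle.dump((t,s),open("fin.pkl","wb"))
cv2.imwrite("pics/f.png",np.hstack([cv2.resize(t["image"][100:300,225:425],None,fx=2,fy=2),cv2.resize(s["image"][130:290,220:380],None,fx=2.5,fy=2.5)])[:,:,::-1])
for n,m,h in(("mill",(.548,.1312),.17),("salt",(.426,.251),.09),("jar",(.6535,-.019),.106)):
    P=np.array([*m,.008+h]);print(n,"top px",np.array(proj(t,P)),"crop",2*(np.array(proj(t,P))-[225,100]),"side crop",2.5*(np.array(proj(s,P))-[220,130]))
E
```

```text
mill top px [314.0447 175.6258] crop [178.0894 151.2516] side crop [176.5002  20.2441]
salt top px [257.6783 241.7939] crop [ 65.3565 283.5878] side crop [315.6117 188.3946]
jar top px [386.2794 128.6973] crop [322.5587  57.3947] side crop [99.762  25.6178]
```

View pics/f.png

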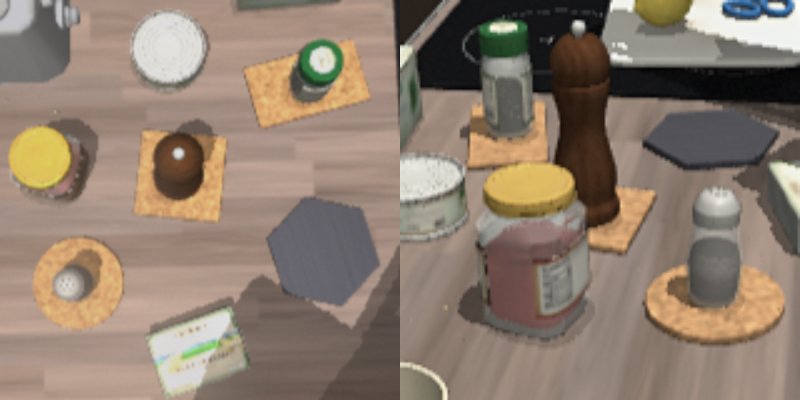

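The final views show all three upright and within about 6 mm of their mats' centres: mill knob (178,153), predicted (178,151); jar top (321,60), predicted (323,57); salt top (70,281), predicted (65,284). The bystanders haven't moved and the robot is clear, so I'm handing it in.

```bash
python3 -c "
from bench import env
print(env.sign_off())"
```

```text
the job is handed in; nothing more can be done
None
```

The pepper mill is on the square mat, the salt shaker on the round one and the spice jar on the oblong one, all upright and about 6 mm or less from centre by my final camera check; I handed the job in at about 30 s, and sign-off returned no verdict.

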